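# Clamp a log plinth in the craft-room screw press

### The arm

A 7-joint arm with a two-finger parallel gripper is mounted at the origin on the work surface. World frame = base frame: x ahead of the robot, y to its left, z up, the work surface at z = 0. Lengths are in mm, angles in rad, forces in N, time in s.
With the tool pointing down it reaches from about 400 to 900 mm from the base axis. Payload 5.6 kg.
Tool frame: the origin (TCP) lies between the finger pads; the fingertips stand robot.finger_overhang ahead of it and the grasp point (between the pads) lies 3 mm ahead of it (robot.finger_overhang is the distance from the TCP to the fingertips, in mm); z points along the fingers, y is the line along which they close (so a half turn about z gives the same grasp; the last joint's range is limited). The gripper opens to 92 mm and grips with 3 to 60 N. Pads are 20 mm wide; open, the fingers measure 128 mm over their backs; the gripper's body (75 mm by 189 mm) begins 69 mm behind the grasp point.
Start: joints at [1.231, 0.468, -0.012, 1.603, 0.006, 1.071, -0.056], TCP at [190.059, -621.599, 236.592] pointing down, gripper open.
Joint ranges: [-2.53, 2.53], [-0.31, 2.02], [-1.57, 1.55], [0.28, 2.44], [-1.29, 4.43], [0.15, 1.84], [-2.92, 2.92]. Speed limits (rad/s): [2.57, 2.57, 3.14, 3.14, 3.14, 3.14, 3.14].

### API

Orientations are given as a rotation vector (axis times angle).
In Python, from cell import robot, workorder, read_camera, camera_info gives the robot as it stands (robot), with the cameras as plain functions and the job (workorder). Calls block until the motion is done:
- robot.movep(position, orientation): joint-space move of the TCP to a pose.
- robot.servo_line(position, feed=150, rotation=None): straight line of the TCP; rotation=None keeps the orientation; feed is the mean speed in mm/s.
- robot.goto_joints(angles): joint-space move.
- robot.grip(opening, newtons=None): opening from 0.0 (shut) to 1.0 (fully open); newtons is the grip in N (None keeps the last); returns when the fingers have stopped.
- robot.hold(seconds).
- robot.ik(position, orientation): joint angles nearest the present ones, or None.
- read_camera(name): name is "scene" or "top" or "wrist"; returns the picture (384x512x3 uint8, red, green, blue); there is no depth.
- camera_info(name): a dict with "camera_matrix" (3x3 intrinsics, pixels), "R" (3x3) and "t" (3): a world point X has camera coordinates R X + t. Camera axes: x right, y down, z forward; pixel columns grow to the right and rows downward; lengths in mm; the calibration is good to about 2 mm. A picture is of the moment at which its call begins: read the wrist's pose just before it. camera_info takes no time and is no camera call; for the wrist camera it gives the pose at the moment of the call.
A pose or a line that the arm cannot do raises robot.IKError and nothing moves.
- workorder.job_done(): hands the job in; it is judged then, once.
Readings, each from a call of its own:
- robot.read_t(): time.
- robot.read_joints(): joint angles.
- robot.read_joint_velocities(): joint speeds.
- robot.read_joint_torque(): joint torques, N m.
- robot.read_tcp_pos(): TCP position.
- robot.read_tcp_rot(): TCP orientation.
- robot.read_contact_force(): force on the tool from outside, world axes, zero at the start.
- robot.read_wrist_torque(): the same for the moment, N m.
- robot.read_grip_width(): opening from 0.0 (shut) to 1.0 (fully open).
- robot.read_grip_force(): force on a finger pad.
Only numpy, scipy, OpenCV 4.12 (cv2) and the standard library are available. Lean on these libraries where they do the work, as an engineer would, in place of code of your own. Each camera call takes 0.05 s, during which the arm holds its last target. There are 200 camera calls.

### The job

Slide the log along the bed of the screw press until its end is fully home against the stop plate, then turn the crank on top clockwise until the jaw has come down and clamps the log firmly. Let go, and leave the other things on the table where they are.

Things in the scene. Friction and masses are not known exactly. Their poses are not given: they have to be found in the camera images.
- press: Grey C-frame screw press, fixed. Origin: on the table under the spindle axis; z up, y along the bed from the column to the throat's open end. Bed 130 wide, y -130 to 270, top 20 above the table. Fence strips (tops at 30 above the table) with inner faces at x = +-52, y -70 to 270. Column 60 wide, y -130 to -85. Beam 60 wide, y -130 to 50, underside 135, top 170 above the table.
- stop (a point): Centre of the face of the upright steel stop plate across the bed, at y = -70 in the press's frame; the face looks to +y; the plate is 100 wide, from 20 to 50 above the table.
- spindle (a point): Point on the crank's vertical axis at the top of its hub, 204 above the table (hub radius 16).
- knob (a point): Centre of the upright round wooden crank handle, 18 in diameter, 65 from the spindle axis, reaching 200 to 250 above the table (this point: 225); its height stays the same as it turns. Below it the crank bar, 18 wide, top at 200; on the bar's other end, 52 from the axis, a ball of radius 14, top at 209.
- crank (a joint): Crank angle, rad; grows clockwise seen from above and lowers the jaw 4.8 mm per rad (30 mm per turn). 0: jaw fully up, handle on the press's +x side; at q it is turned by -q about z; end stop 11.6. Turns any number of times round. About 3 to 4 N at the handle turn it; it stays where left and holds its clamping force. Once the jaw bears on the log, the handle force rises by about 10 N per 0.1 rad.
- jaw: Round steel jaw (pressure pad), 64 in diameter and 12 thick, under the beam on the spindle axis; slides only up and down. Origin: centre of its underside. It starts 24 to 45 above the height of the log's top.
- log: Loose log plinth, bark on both long sides, sawn flat above and below: 200 long (its y), 94 wide (x), 50 tall, about 0.5 kg. Origin: centre of its underside. Starts on the bed between the fences (5 play each side), its y along the press's y, sticking out of the throat. Home, its end touches the stop and its origin is at y = 30 in the press's frame.
- push_end (a point): Centre of the log's outer end face (94 x 50, 100 from its origin along its +y), 25 above its underside.
- tub: Bystander: closed white paint tub, 96 wide, 85 tall, standing on the table close to the robot's side of the press. Origin: centre of its underside.
- pot: Bystander: dark upturned flower pot, 110 wide, 100 tall, on the table beyond the press. Origin: centre of its underside.
- glue: Bystander: white glue bottle with a grey cap, 56 wide, 150 tall, beyond the press. Origin: centre of its underside.
- carton: Bystander: long cardboard carton, 300 x 55 x 55, lying to the left of the press. Origin: centre of its underside.
- brush: Bystander: paint brush lying flat, 200 long, along the robot's side of the press. Origin: centre of its underside (brush: on its handle axis).
- tape: Bystander: roll of paper tape lying flat, 100 across, 25 high, beyond the press. Origin: centre of its underside.
- offcut: Bystander: flat dark wood offcut, 120 x 70 x 30, right of the press. Origin: centre of its underside.

How it is judged (in metres and radians):
On the way, in this order (a step that is already met when the one before it is completed fails the run):
1. the log is home against the stop (within 5 mm) while the jaw is still clear of it (y of log in the frame of press between 0.02 and 0.035 m and x of log in the frame of press between -0.012 and 0.012 m and z of log in the frame of press below 0.024 m and angle between the y axis of log and the y axis of press, either way round below 0.08 rad and contact force between jaw and log below 0.5 N), for 0.2 s.
2. the jaw clamps the log at home (y of log in the frame of press between 0.02 and 0.035 m and x of log in the frame of press between -0.012 and 0.012 m and z of log in the frame of press below 0.024 m and angle between the y axis of log and the y axis of press, either way round below 0.08 rad and contact force between jaw and log above 8 N), for 0.2 s.
At the end, for the whole second after the job is handed in: The log lies on the bed between the fences with its end within 5 mm of the stop plate, in line with the bed, and the jaw presses on it with more than 8 N; log and crank at rest, every bystander within 40 mm of where it stood (all of step 2 and linear speed of log below 0.01 m/s and velocity of joint crank between -0.05 and 0.05 rad/s); the robot touches nothing.
It fails at once if a bystander was moved by more than 40 mm (distance of any of tub, pot, glue, carton, brush, tape, offcut from where it was at the start of the episode above 0.04 m).
It also fails if it takes over 67 s, if anything falls off the work surface, if the arm or the gripper's body presses on something with over 40 N, if the wrist force passes 120 N, or if a joint passes its speed limit or range.

## Working session

There is one attempt and no reset: what is moved stays moved. The work goes in short steps, each a Python script; the robot and the scene stay as the last script left them, time stands still between calls to the robot, and variables do not carry over. Pictures are saved under pics/ and viewed, at most 10 in all, crops included, and the job is handed in when it is done.

```bash
mkdir -p pics; ls
python3 - <<'E'
from cell import robot, workorder, read_camera, camera_info
import cv2
for n in ("scene","top"):
    im=read_camera(n); cv2.imwrite(f"pics/{n}0.png",cv2.resize(im[...,::-1],(768,576),interpolation=cv2.INTER_CUBIC))
    cv2.imwrite(f"{n}_raw.png",im[...,::-1])
    c=camera_info(n); print(n,c)
print(robot.finger_overhang,robot.read_t(),robot.read_tcp_rot())
E
```

```text
cell.py
pics
scene {'camera_matrix': array([[384.81569788,   0.        , 255.86209166],
       [  0.        , 384.81569788, 192.54871199],
       [  0.        ,   0.        ,   1.        ]]), 'R': array([[ 0.72804998,  0.68548952, -0.00687982],
       [ 0.46291406, -0.49900796, -0.73259923],
       [-0.50562219,  0.53018409, -0.68062547]]), 't': array([-398.77389459, -175.83734261, 1656.79039453])}
top {'camera_matrix': array([[448.27978529,   0.        , 254.06793563],
       [  0.        , 448.27978529, 189.92550016],
       [  0.        ,   0.        ,   1.        ]]), 'R': array([[ 0.02929666, -0.99925043,  0.02530378],
       [-0.99561866, -0.03142035, -0.08806959],
       [ 0.08879863, -0.02261278, -0.99579288]]), 't': array([ -45.12346982,  605.78184891, 1605.38548754])}
22.0 0.1 [-3.10556377e+00 -4.64174823e-01  5.20645652e-04]
```

View pics/scene0.png

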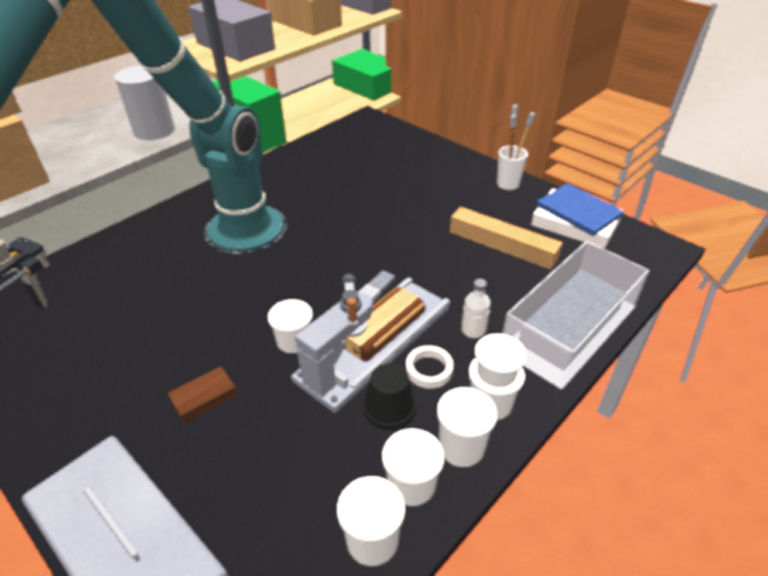

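View pics/top0.png

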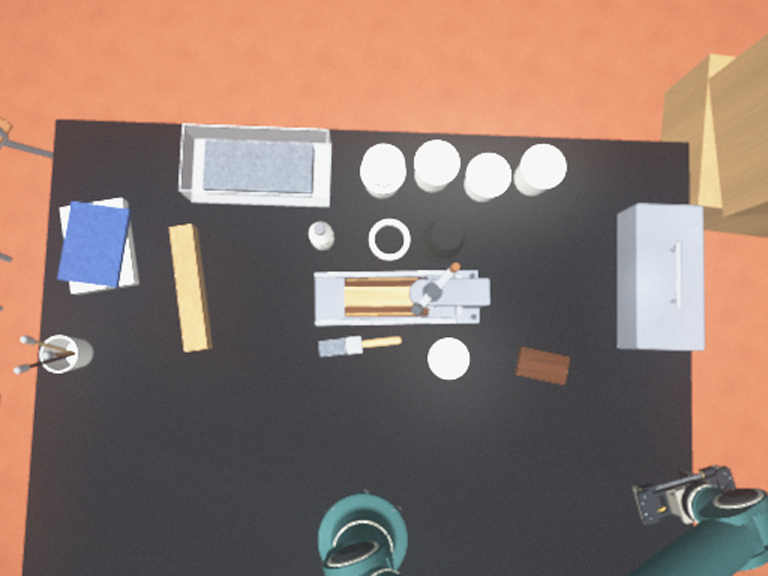

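The scene view shows the press in mid-table. In the top view (768-wide) the press spans x 315–490, y 270–325, with the knob at about (455,267) and the hub at about (432,291). I'll enlarge both.

Run:
```python
import cv2
for n,(x,y,w,h) in {"top":(202,165,130,95),"scene":(175,175,130,97)}.items():
    im=cv2.imread(f"{n}_raw.png")[y:y+h,x:x+w]
    im=cv2.resize(im,None,fx=6,fy=6,interpolation=cv2.INTER_CUBIC)
    for i in range(0,w,10): cv2.putText(im,str(x+i),(i*6,8),0,.3,(0,255,255),1); cv2.line(im,(i*6,10),(i*6,14),(0,255,255),1)
    for i in range(0,h,10): cv2.putText(im,str(y+i),(0,i*6+4),0,.3,(0,255,255),1)
    cv2.imwrite(f"pics/{n}_crop.png",im)
```

```text
(no output)
```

View pics/top_crop.png

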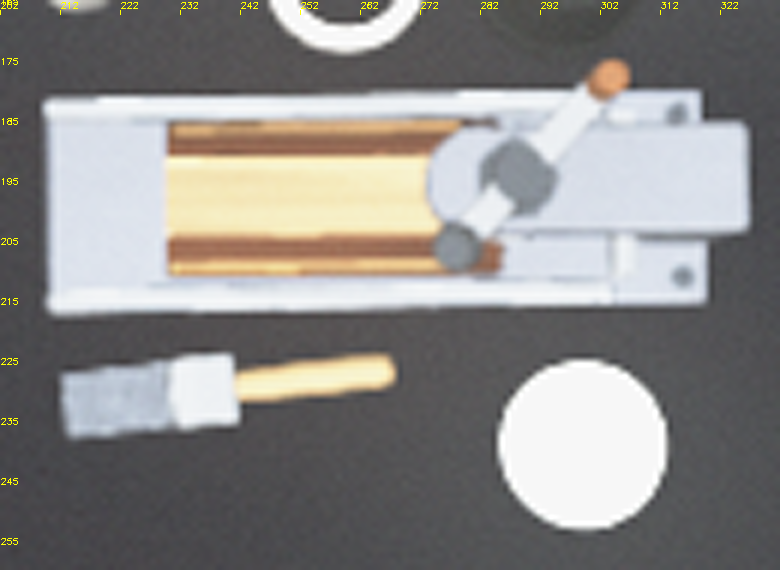

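View pics/scene_crop.png

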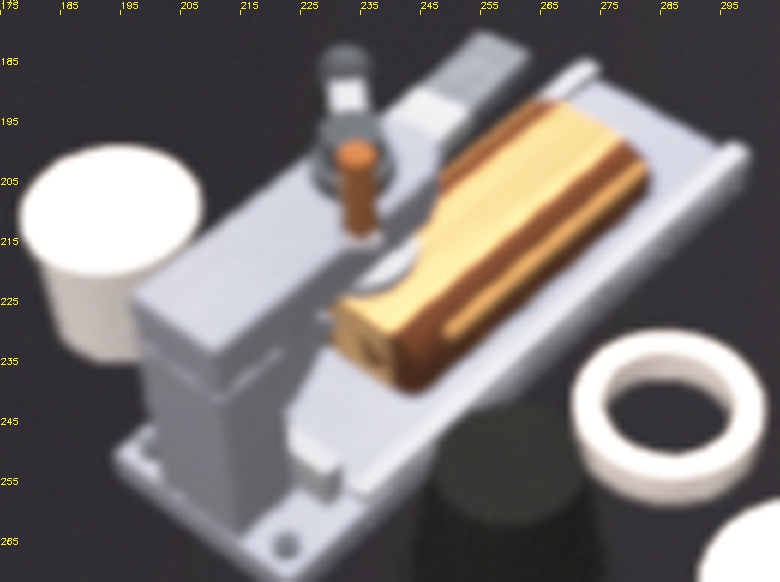

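Readings from the crops: the bed, beam and fence corners are clear in both views. The knob is at top (608,78) and scene (356,153), the ball at top (457,247) and scene (345,65), and the log's outer end edge at top x=167. I'll fit the press pose and triangulate.

```bash
cat > geo.py <<'E'
import numpy as np
from scipy.optimize import least_squares
from cell import robot, workorder, read_camera, camera_info
OFF={"top":(202,165),"scene":(175,175)}
C={n:camera_info(n) for n in OFF}
def px(n,u,v): return np.array([(u+.5)/6-.5+OFF[n][0],(v+.5)/6-.5+OFF[n][1]])
def proj(n,X):
    c=C[n]; p=c["camera_matrix"]@(c["R"]@np.asarray(X,float)+c["t"]); return p[:2]/p[2]
def tri(obs): # obs: {cam:(u,v) crop}
    r=least_squares(lambda X:np.concatenate([proj(n,X)-px(n,*o) for n,o in obs.items()]),[500,0,100]); return r.x,np.abs(r.fun).max()
def onz(n,u,v,z):
    c=C[n]; d=c["R"].T@np.linalg.inv(c["camera_matrix"])@np.append(px(n,u,v),1); o=-c["R"].T@c["t"]; return o+d*(z-o[2])/d[2]
E
python3 - <<'E'
from geo import *
P=[("top",44,98,65,270,30),("top",48,312,-65,270,30),("top",748,122,30,-130,170),("top",749,231,-30,-130,170),
("top",702,90,65,-130,20),("top",708,302,-65,-130,20),("scene",135,298,-30,-130,170),("scene",213,350,30,-130,170),
("scene",115,453,-65,-130,20),("scene",745,148,65,270,30)]
def W(p,x,y,z): c,s=np.cos(p[2]),np.sin(p[2]); return [p[0]+c*x-s*y,p[1]+s*x+c*y,z]
f=lambda p:np.concatenate([proj(q[0],W(p,*q[3:]))-px(*q[:3]) for q in P])
r=least_squares(f,[550,-100,0],loss="soft_l1",x_scale=[100,100,.1]); print(r.x); print(f(r.x).reshape(-1,2).round(1))
p=r.x
print("knobtop",tri({"top":(608,78),"scene":(356,153)})); print("ball",tri({"top":(457,247),"scene":(345,65)}))
print("beamrear",tri({"top":(748,122),"scene":(213,350)}))
print("hub z204",onz("top",518,178,204),"knob z250",onz("top",608,78,250),"ball z200",onz("top",457,247,200))
R=np.array([[np.cos(p[2]),np.sin(p[2])],[-np.sin(p[2]),np.cos(p[2])]])
for n,q in {"logout+":onz("top",167,124,60),"logout-":onz("top",167,272,60),"logedge":onz("top",167,198,70),"in-":onz("top",500,268,60),"knob":onz("top",608,78,250),"ball":onz("top",457,247,200),
 "tub":onz("top",583,445,85),"brush l":onz("top",62,405,5),"brush r":onz("top",393,370,8)}.items(): print(n,q.round(0),"press:",(R@(q[:2]-p[:2])).round(1))
print("log outer corner -x top", tri({"top":(167,235),"scene":(565,97)}), tri({"top":(167,155),"scene":(620,140)}))
E
```

```text
[ 5.82161602e+02 -1.34378833e+02  5.03780247e-02]
[[-0.1  0.2]
 [-0.3  0.4]
 [-0.4 -0.1]
 [ 0.1 -0.3]
 [-0.6 -0.1]
 [-0.4 -0.1]
 [-1.6 -0.4]
 [-0.   1. ]
 [-0.4  0.2]
 [ 0.6  0.6]]
knobtop (array([ 630.95125551, -175.07351245,  249.18791253]), np.float64(0.06792143072007661))
ball (array([ 542.58673241, -100.68429367,  201.53685702]), np.float64(0.16077554014020734))
beamrear (array([ 618.53341226, -262.66491393,  174.17677374]), np.float64(0.17050153475801721))
hub z204 [ 580.48603648 -133.05496244  204.        ] knob z250 [ 631.01844472 -174.78844783  250.        ] ball z200 [ 542.3026253  -101.20504382  200.        ]
logout+ [618.  62.  60.] press: [ 45.6 194.8]
logout- [530.  59.  60.] press: [-42.3 196.2]
logedge [573.  61.  70.] press: [  0.8 195.2]
in- [ 538. -138.   60.] press: [-43.9  -1.2]
knob [ 631. -175.  250.] press: [ 46.8 -42.8]
ball [ 542. -101.  200.] press: [-38.1  35.1]
tub [ 436. -186.   85.] press: [-148.8  -44.4]
brush l [449. 122.   5.] press: [-119.6  263. ]
brush r [477. -79.   8.] press: [-102.6   60.9]
log outer corner -x top (array([551.95036654,  60.6651943 ,  75.97084711]), np.float64(0.3825915247749663)) (array([597.78300752,  60.82625522,  70.88039997]), np.float64(0.26892423924999775))
```

The fit is consistent: the knob top triangulates to z 249 (250 expected), the ball to 201, and the log top to about 71–76. The press is at (582,-134) with yaw 0.05, crank q0≈0.74, and the log needs to move about 65 mm. Next is the push.

```bash
cat > h.py <<'E'
import numpy as np
from scipy.spatial.transform import Rotation as Ro
from cell import robot, workorder, read_camera, camera_info
P=np.array([582.0,-134.2]); YAW=0.050
def W(x,y,z): c,s=np.cos(YAW),np.sin(YAW); return [P[0]+c*x-s*y,P[1]+s*x+c*y,z]
def rot(a): # tool down, tool y axis at angle a (world)
    y=np.array([np.cos(a),np.sin(a),0]); z=np.array([0,0,-1.]); return Ro.from_matrix(np.column_stack([np.cross(y,z),y,z])).as_rotvec()
F=lambda:np.array(robot.read_contact_force())
E
python3 - <<'E'
from h import *
print("t",robot.read_t())
robot.servo_line([190,-621,345],feed=250)
for a in (YAW,YAW+np.pi):
    j=robot.ik(W(0,225,345),rot(a)); print(a,j)
    if j is not None and abs(j[6])<2.2: best=a
robot.grip(0.4); robot.movep(W(0,225,345),rot(best))
robot.servo_line(W(0,225,54),feed=200)
f0=F(); print("t",robot.read_t(),best,f0,robot.read_tcp_pos())
y=225
robot.servo_line(W(0,212,54),feed=60); y=212
while y>130:
    y-=4 if y>146 else 1.5
    robot.servo_line(W(0,y,54),feed=40 if y>146 else 20)
    f=F()-f0; fy=-f[0]*np.sin(YAW)+f[1]*np.cos(YAW)
    print(round(y,1),fy.round(1),end="; ")
    if fy>12: break
print("t",robot.read_t(),robot.read_tcp_pos())
E
```

```text
t 0.1
0.05 [ 0.48075261  0.40633353 -0.92084605  1.61020281  0.33344012  1.29201577
 -0.44378433]
3.191592653589793 [ 0.6726863   0.60128488 -1.31161664  1.6007036   0.5881755   1.400397
  2.49196573]
t 6.05 0.05 [0.18323342 0.08118995 0.18857881] [571.47043908  90.74783934  55.0240624 ]
208 0.5; 204 2.8; 200 2.6; 196 1.5; 192 1.1; 188 1.6; 184 0.8; 180 0.5; 176 0.9; 172 0.9; 168 0.6; 164 0.5; 160 0.8; 156 0.7; 152 1.9; 148 1.7; 144 1.8; 142.5 2.5; 141.0 1.5; 139.5 2.2; 138.0 5.3; 136.5 8.8; 135.0 10.9; 133.5 13.9; t 12.5167 [575.15656773   4.9105091   54.32493998]
```

Contact started at y≈206 and the force rose steadily from 139, so the log travelled about 66 mm as predicted. I'll back off, look to confirm, then move to the knob.

Run:
```python
from h import *
import cv2
robot.servo_line(W(0,165,54),feed=150); robot.servo_line(W(0,165,330),feed=250)
q0=0.74; k=W(65*np.cos(q0),-65*np.sin(q0),330)
print("knob",k,[robot.ik(k,rot(a)) for a in (YAW,YAW-.74,YAW+.8)])
robot.grip(1.0)
robot.movep(k,rot(YAW-.74)); print(robot.read_t(),robot.read_tcp_pos())
ims=[]
for n,(x,y,w,h) in {"scene":(185,175,110,97),"wrist":(0,0,512,384)}.items():
    im=read_camera(n)[y:y+h,x:x+w,::-1]; ims.append(cv2.resize(im,(400,int(400*h/w)),interpolation=cv2.INTER_CUBIC))
H=max(i.shape[0] for i in ims); cv2.imwrite("pics/c1.png",np.hstack([cv2.copyMakeBorder(i,0,H-i.shape[0],0,0,0) for i in ims]))
```

```text
knob [np.float64(632.1309909748119), np.float64(-175.5749168444279), 330] [array([ 0.77173176,  0.54877727, -0.83437804,  1.43789468,  0.40882635,
        1.33438666, -0.03446489]), array([ 0.68210627,  0.50231773, -0.67989014,  1.44408613,  0.31891177,
        1.30711143, -0.71022025]), array([ 0.85787545,  0.61419972, -1.00370136,  1.43223362,  0.51838805,
        1.37582519,  0.68900878])]
15.9083 [ 632.15269059 -173.0359456   330.15484381]
```

View pics/c1.png

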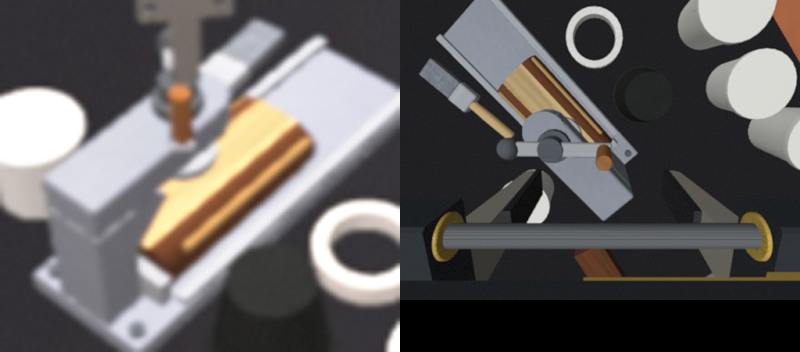

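The picture shows the log's inner end against the stop plate, with the jaw (a white disc under the beam) still above it. The wrist view has the knob at (603,160), midway between the fingers. Next I'll grip it and turn.

Run:
```python
from h import *
q0=0.74; K=lambda q,z:W(65*np.cos(q),-65*np.sin(q),z)
robot.servo_line(K(q0,330),feed=60); robot.servo_line(K(q0,232),feed=120)
f0=F(); robot.grip(0.0,35)
print("t",robot.read_t(),"w",robot.read_grip_width(),robot.read_grip_force(),(F()-f0).round(1),robot.read_tcp_pos())
q=q0; step=.15; n=0; hit=0
R=np.array([[np.cos(YAW),np.sin(YAW)],[-np.sin(YAW),np.cos(YAW)]])
while q<11.6 and robot.read_t()<56:
    q+=step; n+=1
    robot.servo_line(K(q,232),feed=65 if step>.1 else 30)
    p=R@(robot.read_tcp_pos()[:2]-P); qa=np.arctan2(-p[1],p[0]); qa+=2*np.pi*round((q-qa)/2/np.pi)
    f=R@(F()-f0)[:2]; ft=-f@np.array([-np.sin(qa),-np.cos(qa)]); fr=f@p/np.linalg.norm(p)
    if n%5==0 or ft>9 : print(f"{q:.2f} {qa:.2f} r{np.linalg.norm(p):.1f} ft{ft:.1f} fr{fr:.1f}",end="; ")
    step=.05 if ft>12 else .15
    if ft>24: break
print("\nt",robot.read_t(),"w",robot.read_grip_width(),robot.read_grip_force(),F()-f0)
```

```text
t 18.3417 w 0.18937951010072007 34.99990940093994 [-1.4 -0.5 -1. ] [ 632.22190583 -175.64039739  231.98255629]
1.49 1.48 r68.3 ft4.0 fr5.3; 2.24 2.19 r75.8 ft6.8 fr20.3; 2.99 2.95 r78.2 ft-0.6 fr38.1; 3.74 3.76 r65.3 ft0.5 fr0.6; 4.49 4.47 r61.3 ft5.3 fr-10.1; 5.24 5.25 r49.0 ft8.9 fr-35.5; 5.39 5.42 r46.9 ft9.1 fr-42.7; 5.99 6.00 r65.4 ft-0.3 fr-0.9; 6.74 6.76 r65.2 ft-0.2 fr-0.1; 7.49 7.48 r63.6 ft1.4 fr-5.7; 8.24 8.21 r52.3 ft5.7 fr-25.9; 8.99 8.98 r65.9 ft1.9 fr-0.2; 9.14 9.05 r65.4 ft14.4 fr-1.2; 9.19 9.07 r65.2 ft18.6 fr-3.4; 9.24 9.09 r65.0 ft24.1 fr-3.4; 
t 35.6583 w 0.003420965696203977 9.050681591033936 [ 12.22357328 -21.1066462   -5.55953054]
```

The grip didn't hold: the radius drifted and the fingers ended fully shut, so they slipped off the knob. I'll look at where things stand.

Run:
```python
from h import *
import cv2
ims=[]
for n,(x,y,w,h) in {"scene":(185,165,110,107),"top":(202,165,130,95)}.items():
    im=read_camera(n)[y:y+h,x:x+w,::-1]; ims.append(cv2.resize(im,(400,int(400*h/w)),interpolation=cv2.INTER_CUBIC))
H=max(i.shape[0] for i in ims); cv2.imwrite("pics/c2.png",np.hstack([cv2.copyMakeBorder(i,0,H-i.shape[0],0,0,0) for i in ims]))
```

```text
(no output)
```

View pics/c2.png

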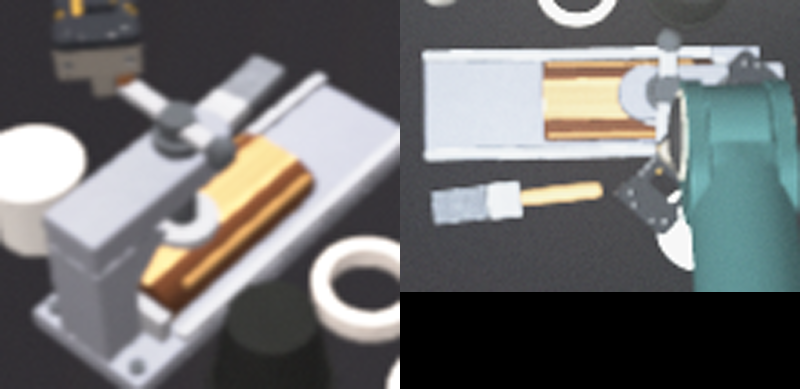

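The crank has moved: the ball is now toward +x at (669,40), so the knob is near q≈π or 3π, and the jaw is visibly lower. I'll overlay predicted jaw outlines at candidate heights to see which turn it is.

Run:
```python
from h import *
from geo import proj
import cv2
im=read_camera("scene")[...,::-1]; x,y,w,h=210,200,60,60
o=[]
for z in (None,70,98):
    c=cv2.resize(im[y:y+h,x:x+w],None,fx=6.5,fy=6.5,interpolation=cv2.INTER_CUBIC)
    if z:
        for dz,col in ((0,(0,0,255)),(12,(0,255,0))):
            pts=np.array([(proj("scene",W(32*np.cos(a),32*np.sin(a),z+dz))-[x,y]+.5)*6.5 for a in np.linspace(0,6.28,60)]).astype(int)
            cv2.polylines(c,[pts],True,col,1)
    o.append(c)
cv2.imwrite("pics/c3.png",np.hstack(o[:2]))
cv2.imwrite("pics/c3b.png",np.hstack(o[::2]))
print(robot.read_tcp_pos(),F(),robot.read_t())
```

```text
[ 521.71748658 -158.55578566  232.74644174] [ 12.77255548 -20.00440174  -5.24468458] 35.8083
```

View pics/c3.png

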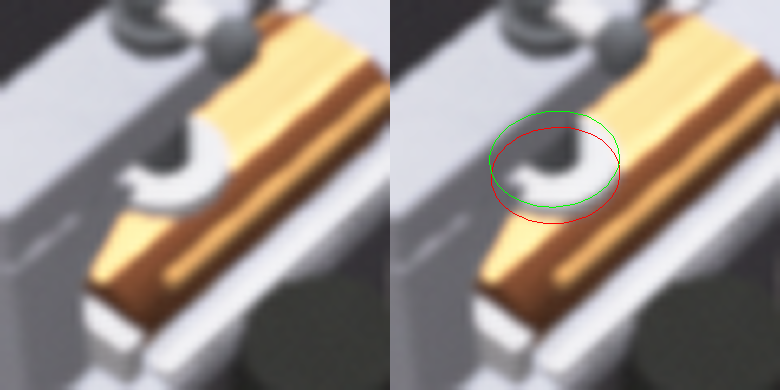

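The jaw outline matches an underside of about 70 mm, which is the log's top. The crank is therefore on its second turn (q≈9.5), and the shut fingers are pushing the knob from behind with 24 N, against 3–4 N when turning freely. That means it is clamped. I'll back off the way the fingers came, rise, and check.

Run:
```python
from h import *
import cv2
K=lambda q,z:W(65*np.cos(q),-65*np.sin(q),z)
for q in (8.95,8.7): robot.servo_line(K(q,232),feed=40)
print("free F",F().round(1),robot.read_t())
robot.servo_line(K(8.7,340),feed=150)
robot.servo_line([430,-420,340],feed=250)
ims=[]
for n,(x,y,w,h) in {"scene":(185,165,110,107),"top":(202,165,130,95)}.items():
    im=read_camera(n)[y:y+h,x:x+w,::-1]; ims.append(cv2.resize(im,(400,int(400*h/w)),interpolation=cv2.INTER_CUBIC))
H=max(i.shape[0] for i in ims); cv2.imwrite("pics/c4.png",np.hstack([cv2.copyMakeBorder(i,0,H-i.shape[0],0,0,0) for i in ims]))
print(robot.read_t(),F().round(1))
```

```text
free F [ 0.6  0.4 -0.4] 36.9833
39.15 [-0.2  0.1 -0.8]
```

View pics/c4.png

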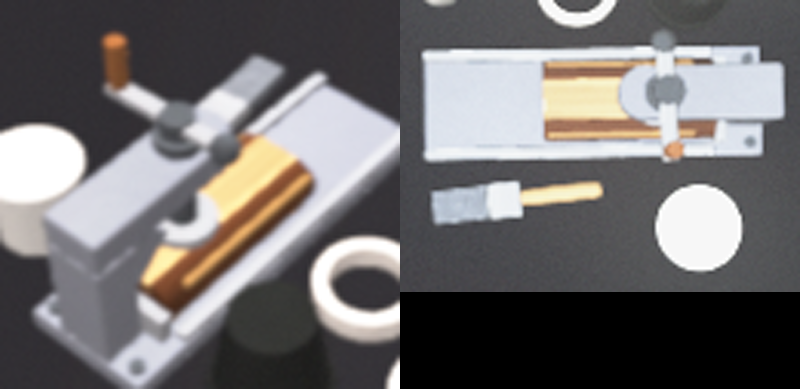

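The picture shows the log's end against the stop, the crank standing where I left it with the knob at (674,150), the jaw on the log, and the tub and brush unmoved. The arm is clear, so I'm handing in.

Run:
```python
from cell import robot, workorder, read_camera, camera_info
print(workorder.job_done(), robot.read_t())
```

```text
the job is handed in; nothing more can be done
the job is handed in; nothing more can be done
```

I handed the job in at about 39 s: log home against the stop, jaw on the log (about 24 N at the handle, against 3–4 N free), arm clear and no bystander seen moved; the fingers slipped off the knob partway and finished the turn by pushing it, and I got no verdict back.

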